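# Hang the pantry bin on its keyhole stud

## Robot

A 6-joint arm with a two-finger parallel gripper is mounted at the origin on the work surface. World frame = base frame: x ahead of the robot, y to its left, z up, the work surface at z = 0. Lengths are in m, angles in degrees, forces in N, time in s.
With the tool pointing down it reaches from about 0.3 to 0.75 m from the base axis. Payload 8.5 kg.
Tool frame: the origin (TCP) lies on the centre line of the jaws, within the pads' length; the fingertips stand 17 mm ahead of it and the grasp point (between the pads) lies 2 mm behind it (env.tcp_to_tips is the distance from the TCP to the fingertips, in m); z points along the fingers, y is the line along which they close (so a half turn about z gives the same grasp; the last joint's range is limited). The gripper opens to 85 mm and grips with 20 to 120 N. Pads are 22 mm wide; open, the fingers measure 114 mm over their backs; the gripper's body (76 mm by 85 mm) begins 54 mm behind the grasp point. The pads swing forward as they close: fully open they stand 13 mm farther back than shut.
Start: joints at [56.935, 21.807, 74.336, -0, 83.858, -12.336], TCP at [0.195, 0.514, 0.248] pointing down, gripper open.
Joint ranges: [-178.18, 178.18], [-50.72, 133.34], [12.68, 142.11], [-81.47, 261.47], [9.98, 163.14], [-165.26, 165.26]. Speed limits (degrees/s): [136.94, 136.94, 180, 180, 180, 180].

## Interface

Orientations are given as a 3x3 rotation matrix whose columns are the frame's x, y, z axes.
In Python, from rig import env gives the robot as it stands. The module is installed in compiled form; this text tells all that it offers.
- The arm moves only by the shell command python3 -m pendant 'ROWS' [FORCE]. ROWS is JSON, a list of rows, each a list of 7 numbers: the opening, from 0 (shut) to 1 (fully open), then the shift along the tool's x, y, z in m, then the turn, a rotation vector about the tool's x, y, z in rad. A call has 1 to 5 rows; each row is the pose to reach, as a shift and turn from the pose commanded when the call began, along the tool's axes at that moment; what a row does not reach only later rows make up. A row lasts 1/8 s, in which the tool goes at most 62.5 mm and 10.7 degrees, less where a joint would pass 70% of its speed; a pose out of reach is approached as far as the arm can. A call with a gripper value outside its range is refused whole. The fingers move at their own pace and stop on an object; FORCE is the grip in N (left out, the last holds). Time passes only in rows, so rows that repeat a pose let the fingers close. It gives the time, the measured TCP pose, the force, the opening and the grip force at its end, in the units of the state.
- env.observe(): the state, without advancing time (a new reading comes with each control period).
- env.get_image(name): name is "side" or "top"; returns a dict with "image" (480x640x3 uint8, blue, green, red), "fx", "fy", "cx", "cy" (pixels), "pose" (4x4, takes a point from camera to world coordinates). Camera axes: x right, y up, looking along -z (the intrinsics and any distortion apply to the point x, -y, -z); pixel columns grow to the right and rows downward; lengths in m; the calibration is good to about 2 mm. A picture is of the moment at which its call begins. There is no depth.
- env.close_job(): hands the job in; it is judged then, once.
Trained networks look in the newest picture that a camera, given by its name, has taken for a name from the list of things; names that differ only in an ending like _2 or _b are one class to them, and where a whole thing is asked for, a point or a joint stands for the part that bears it (a point fixed in the world has none). Each returns a list of dicts, best first, with "conf" (0 to 1); they miss things now and then, are a little off and sometimes report something else, mostly with a low value. They report only what shows in the picture. A call takes as long as a camera call. They do not tell look-alikes from the thing itself.
- env.find_in(camera, thing): "bbox" ([centre column, centre row, width, height] in pixels, round what is visible of it).
- env.trace(camera, thing): "mask" (480x640 bool, what is visible of it) and "bbox" ([centre column, centre row, width, height] in pixels, round what is visible of it).
- env.tip_of(camera, thing): "centre" ([column, row] in pixels: a listed point, or the origin of a listed thing).
The state is a dict: "time_s": time; "q": joint angles; "qvel": joint speeds; "joint_efforts": joint torques, N m; "position": TCP position; "tool_rot": TCP orientation; "ft_force": force on the tool from outside, world axes, zero at the start; "wrist_torque": the same for the moment, N m; "grip_width": finger opening in m; "gripper_force": force on a finger pad.
Only numpy, scipy, OpenCV 4.12 (cv2) and the standard library are available. Lean on these libraries where they do the work, as an engineer would, in place of code of your own. Each camera call takes 0.05 s, during which the arm holds its last target. There are 200 camera calls.

## Task

Hang the blue bin on the grey shelving upright: slide the keyhole in its back plate over the brass stud head until the plate lies against the upright, then pull the bin straight down until it is fully home and let go of it, so that it hangs upright and clamped. The stud's height must be found by feel or by eye; be gentle, do not shove the stud head into the upright or force the bin, and leave the groceries on the table alone.

Things in the scene. Friction and masses are not known exactly. Their poses are not given: they have to be found in the camera images.
- post: Grey steel upright, 70 mm wide and 36 mm deep, top 180 mm above the table, fixed to the table by a thin foot plate. Origin at table height in the middle of its hanging face; x points straight out of that face (away from the robot at yaw 0), y along the face, z up. Where it stands and its yaw differ from start to start.
- post_track (a point): Nominal place of the stud on the upright's hanging face, 160 mm above the table, axes as the upright. The stud sits in a vertical track: it is on the centre line (y = 0) but its true height is anywhere from 12 mm below to 12 mm above this point and is not measured: find it by touch or sight.
- stud (a joint): The brass headed stud standing out of the upright's face: shank 8 mm across, head 18 mm across, 5 mm thick, its outer face 11.5 mm from the upright's face at rest. It slides along its own axis on a spring of 4000 N/m: 0 at rest, positive (m) drawn out, negative pushed in (stops at 8 mm). about +3 mm when the bin is fully home; pushing it in over 5 mm spoils it.
- bin: Blue open bin, 80 mm wide, 0.14 to 0.25 kg, standing on the table. Origin at the foot of its back plate, in the middle of the plate's back face; x points from the plate into the bin, y along the plate, z up. Back plate 5 mm thick, 164 mm tall, with a grip tab at its top; the tray in front of it is 65 mm deep, 48 mm tall. Hung, its axes point as those of the upright.
- bin_tab (a point): Middle of the grip tab (5 mm thick along x, 44 mm wide along y, 54 mm tall), 150 mm above the bin's foot and 84 mm above bin_hole; axes as the bin. When the bin is home it is 60 mm above the stud's axis, clear above the upright's top.
- bin_hole (a point): Centre of the keyhole's 23 mm wide opening, on the plate's back face, 66 mm above the bin's foot; axes as the bin. An 11 mm slot runs up from it; its end stops the stud's shank once the bin is pulled down 24 mm from where opening and head are concentric. Yellow ramps beside the slot thicken the plate from 5 to 10 mm: drawing them behind the head takes 5 to 12 N, far more than the bin's weight.
- soup_can: Bystander, leave alone: a red tin, 68 mm across, 100 mm tall; origin at the middle of its underside.
- bean_can: Bystander, leave alone: a green tin, 74 mm across, 110 mm tall; origin at the middle of its underside.
- tuna_can: Bystander, leave alone: a flat yellow tin, 84 mm across, 36 mm tall; origin at the middle of its underside.
- jam_jar: Bystander, leave alone: a glass jar with a red cap, 64 mm across, 95 mm tall; origin at the middle of its underside.
- carton: Bystander, leave alone: a yellow food carton, 50 x 100 x 130 mm; origin at the middle of its underside.
- tape: Bystander, leave alone: a cardboard roll, 90 mm across, 48 mm tall; origin at the middle of its underside.
Mind the look-alikes: they are no part of the job. Of the things like the bin, leave any that is brown, orange or pink; of the rest the smaller one is meant.

How it is judged (in metres and radians):
On the way, in this order (a step that is already met when the one before it is completed fails the run):
1. the keyhole's opening is over the stud head, the plate within 4 mm of the upright's face, not yet clamped (y of bin_hole in the frame of post between -0.007 and 0.007 m and x of bin_hole in the frame of post below 0.004 m and z of bin_hole in the frame of post between 0.14 and 0.18 m and value of joint stud below 0.001 m), for 0.1 s.
2. the bin is pulled down: the stud head is drawn out more than 2.5 mm (value of joint stud above 0.0025 m), for 0.2 s.
At the end, for the whole second after the job is handed in: the bin hangs let go and still on the stud: plate within 4 mm of the upright's face, opening within 7 mm of its centre line and more than 110 mm above the table, stud head drawn out more than 2.5 mm, bin upright and square to the upright within 0.1 rad (y of bin_hole in the frame of post between -0.007 and 0.007 m and value of joint stud above 0.0025 m and x of bin_hole in the frame of post below 0.004 m and z of bin_hole in the frame of post above 0.11 m and angle between bin's own z axis and vertical below 0.1 rad and angle between the x axis of bin and the x axis of post, either way round below 0.1 rad and linear speed of bin below 0.01 m/s and contact force between bin and the fingers below 0.1 N); the robot touches nothing.
It fails at once if the stud head is pushed more than 5 mm into the upright (value of joint stud below -0.005 m).
It fails at once if the bin is forced against the stud with more than 55 N (contact force between bin and stud above 55 N).
It fails at once if the bin is pressed against the upright with more than 40 N (contact force between bin and post above 40 N).
It fails at once if a grocery item or the cardboard roll is moved more than 30 mm (distance of any of soup_can, bean_can, tuna_can, jam_jar, carton, tape from where it was at the start of the episode above 0.03 m).
It also fails if it takes over 61 s, if anything falls off the work surface, if the arm or the gripper's body presses on something with over 40 N, if the wrist force passes 120 N, or if a joint passes its speed limit or range.

## Working session

There is one attempt and no reset: what is moved stays moved. The work goes in short steps, Python scripts to look and compute and a shell command to move; the robot and the scene stay as the last step left them, time stands still between calls to the robot, and variables do not carry over. Pictures are saved under pics/ and viewed, at most 10 in all, crops included, and the job is handed in when it is done.

```bash
mkdir -p pics
cat > h.py <<'E'
import numpy as np, cv2
from rig import env
def ray(im,px):
    K=np.array([[im['fx'],0,im['cx']],[0,im['fy'],im['cy']],[0,0,1]])
    d=np.linalg.inv(K)@[px[0],px[1],1]; P=np.array(im['pose'])
    return P[:3,3],P[:3,:3]@(d*[1,-1,-1])
def at_z(im,px,z):
    o,d=ray(im,px); return o+d*(z-o[2])/d[2]
def proj(im,p):
    P=np.array(im['pose']); c=P[:3,:3].T@(np.array(p)-P[:3,3]); c=c*[1,-1,-1]
    return np.array([im['fx']*c[0]/c[2]+im['cx'],im['fy']*c[1]/c[2]+im['cy']])
def tri(a,pa,b,pb):
    o1,d1=ray(a,pa);o2,d2=ray(b,pb);d1=d1/np.linalg.norm(d1);d2=d2/np.linalg.norm(d2)
    s=np.linalg.lstsq(np.c_[d1,-d2],o2-o1,rcond=None)[0]
    x,y=o1+s[0]*d1,o2+s[1]*d2; return (x+y)/2,np.linalg.norm(x-y)
E
python3 - <<'E'
from h import *
for c in('side','top'):
    im=env.get_image(c); cv2.imwrite(f'pics/{c}0.png',im['image'])
    print(c,[k for k in im], im['fx'],im['cx'],im['cy'],np.round(im['pose'],3).tolist())
    for t in('post','bin'):
        print(t,[(np.round(d['bbox'],0).tolist(),round(d['conf'],2)) for d in env.find_in(c,t)])
    for t in('post','post_track','stud','bin','bin_tab','bin_hole'):
        print(t,[(np.round(d['centre'],1).tolist(),round(d['conf'],2)) for d in env.tip_of(c,t)])
E
```

```text
side ['image', 'fx', 'fy', 'cx', 'cy', 'pose'] 585.5329733688271 311.21473172768174 245.17267504274434 [[0.941, 0.201, -0.273, 0.13], [-0.338, 0.513, -0.789, -1.339], [-0.018, 0.835, 0.551, 0.942], [0.0, 0.0, 0.0, 1.0]]
post [([240.0, 199.0, 38.0, 67.0], 0.8), ([306.0, 269.0, 32.0, 67.0], 0.67)]
bin [([223.0, 275.0, 49.0, 95.0], 0.95), ([306.0, 271.0, 30.0, 67.0], 0.85), ([375.0, 252.0, 28.0, 49.0], 0.83), ([291.0, 420.0, 54.0, 83.0], 0.83)]
post [([248.7, 218.7], 0.85)]
post_track [([244.0, 177.4], 0.81)]Traceback (most recent call last):
  File "<stdin>", line 8, in <module>
ValueError: it knows: bean_can, bin, bin_hole, bin_tab, carton, jam_jar, post, post_track, soup_can, tape, tuna_can
```

Run:
```python
from h import *
for c in('side','top'):
    im=env.get_image(c); cv2.imwrite(f'pics/{c}0.png',im['image'])
    print(c, im['fx'],np.round(im['pose'],3).tolist())
    for t in('post','bin'):
        print(t,[(np.round(d['bbox'],0).tolist(),round(d['conf'],2)) for d in env.find_in(c,t)])
    for t in('post','post_track','bin','bin_tab','bin_hole'):
        print(t,[(np.round(d['centre'],1).tolist(),round(d['conf'],2)) for d in env.tip_of(c,t)])
```

```text
side 585.5329733688271 [[0.941, 0.201, -0.273, 0.13], [-0.338, 0.513, -0.789, -1.339], [-0.018, 0.835, 0.551, 0.942], [0.0, 0.0, 0.0, 1.0]]
post [([239.0, 200.0, 35.0, 69.0], 0.73)]
bin [([292.0, 421.0, 54.0, 77.0], 0.91), ([305.0, 269.0, 31.0, 69.0], 0.73), ([338.0, 312.0, 37.0, 81.0], 0.68), ([375.0, 254.0, 28.0, 49.0], 0.68), ([225.0, 275.0, 50.0, 94.0], 0.64)]
post [([249.0, 221.6], 0.64)]
post_track [([290.1, 244.1], 0.66), ([243.6, 178.7], 0.55)]
bin [([275.6, 444.7], 0.97), ([295.1, 293.1], 0.8), ([350.5, 328.0], 0.78), ([211.6, 309.3], 0.65)]
bin_tab [([373.3, 236.0], 0.92), ([271.5, 388.9], 0.86), ([198.1, 241.2], 0.85), ([350.8, 279.0], 0.85), ([290.6, 244.4], 0.8), ([344.0, 215.2], 0.61)]
bin_hole [([352.5, 308.6], 0.88), ([206.7, 279.0], 0.85), ([370.3, 274.9], 0.79), ([272.5, 425.0], 0.73), ([291.2, 274.5], 0.62), ([293.5, 293.9], 0.21)]
top 446.22783519580514 [[0.02, 0.984, -0.178, 0.322], [-1.0, 0.022, 0.01, -0.189], [0.013, 0.178, 0.984, 1.16], [0.0, 0.0, 0.0, 1.0]]
post [([150.0, 268.0, 64.0, 47.0], 0.93)]
bin [([395.0, 234.0, 40.0, 45.0], 0.97), ([489.0, 315.0, 60.0, 31.0], 0.85), ([372.0, 184.0, 58.0, 52.0], 0.83), ([308.0, 323.0, 53.0, 61.0], 0.75), ([323.0, 242.0, 36.0, 36.0], 0.57)]
post [([161.3, 257.4], 0.56)]
post_track [([138.5, 249.5], 0.57), ([239.8, 149.8], 0.29)]
bin [([316.9, 255.7], 0.91), ([354.0, 195.4], 0.75), ([384.1, 227.2], 0.68), ([482.6, 327.1], 0.63), ([304.8, 338.6], 0.58), ([236.9, 284.2], 0.49)]
bin_tab [([303.7, 341.2], 0.95), ([364.0, 166.5], 0.94), ([316.5, 244.2], 0.83), ([395.9, 216.5], 0.74)]
bin_hole [([390.1, 221.7], 0.93), ([315.6, 253.3], 0.92), ([493.0, 328.5], 0.83), ([304.5, 342.9], 0.8), ([358.8, 181.5], 0.72)]
```

View pics/side0.png

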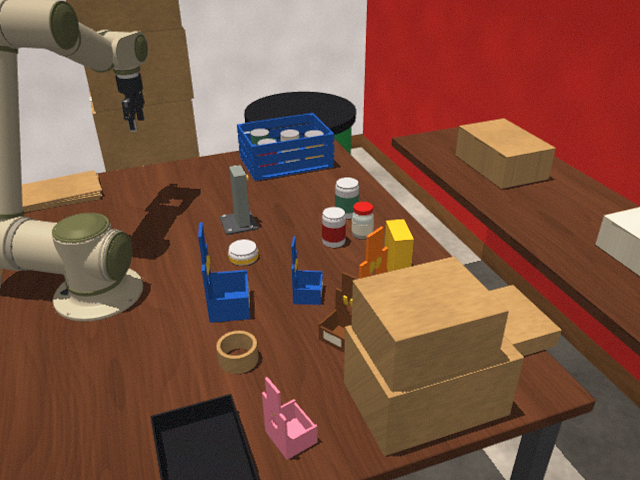

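View pics/top0.png

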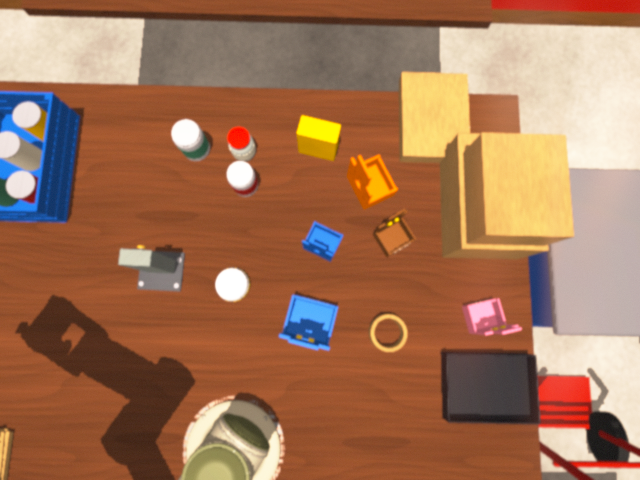

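Candidates: small blue (side 306,270; top 323,242), large blue (225,275; 310,320), brown (338,312; 394,234), orange (375,252; 372,184), pink (290,420; 489,315). Coloured ones are excluded, and of the two blue ones the smaller is meant, so I choose the one at side 306,270. I'll check it in a close crop together with the post.

Run:
```python
from h import *
s=cv2.imread('pics/side0.png');t=cv2.imread('pics/top0.png')
def cr(i,x,y,w,h): return cv2.resize(i[y:y+h,x:x+w],(400,300),interpolation=cv2.INTER_CUBIC)
cv2.imwrite('pics/crop1.png',np.vstack([np.hstack([cr(s,268,232,80,60),cr(s,210,160,80,60)+0]),np.hstack([cr(t,285,212,80,60),cr(t,110,237,80,60)])]))
S=env.get_image('side');T=env.get_image('top')
for n,a,b in(('bin',(295.1,293.1),(316.9,255.7)),('tab',(290.6,244.4),(316.5,244.2)),('hole',(291.2,274.5),(315.6,253.3)),('post',(248.9,220),(161.3,257.4)),('track',(243.8,178),(138.5,249.5))):
    print(n,[np.round(x,4) for x in tri(S,a,T,b)])
```

```text
bin [array([ 0.4785, -0.1921,  0.0032]), np.float64(0.0033)]
tab [array([ 0.479 , -0.1891,  0.1538]), np.float64(0.0081)]
hole [array([ 0.474 , -0.1881,  0.062 ]), np.float64(0.0017)]
post [array([0.4633, 0.2132, 0.0014]), np.float64(0.0008)]
track [array([0.4612, 0.2161, 0.1471]), np.float64(0.0034)]
```

View pics/crop1.png

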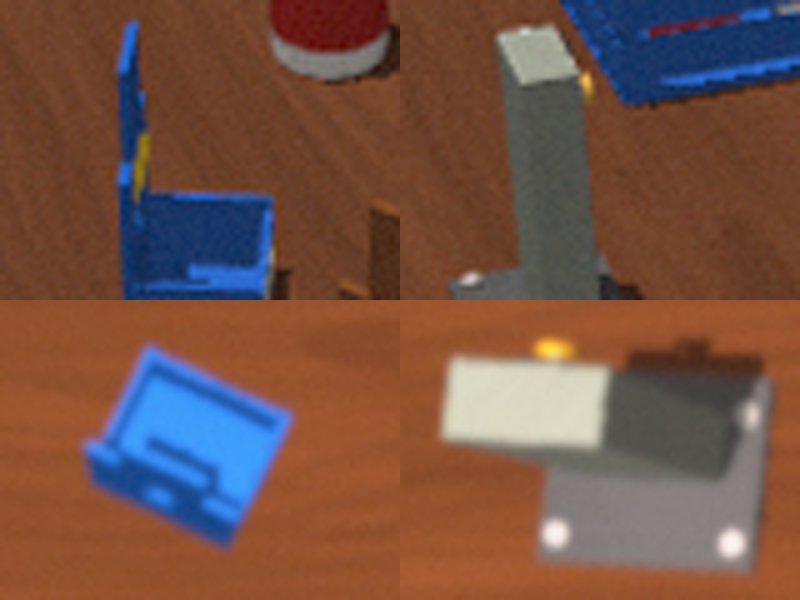

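The crop shows the small blue bin with its keyhole and yellow ramps. The brass stud head shows at side (247.6,177) and top (140.6,246.6). Now I'll refine the post and bin poses from corners.

Run:
```python
from h import *
S=env.get_image('side');T=env.get_image('top')
tc=lambda u,v,ox,oy,px,py:(px+(u-ox)/5-.4,py+(v-oy)/5-.4)
print('post top corners z=.18')
C=[at_z(T,tc(u,v,400,300,110,237),.18)for u,v in((450,357),(608,367),(600,445),(443,438))]
C2=[at_z(S,tc(u,v,400,0,210,160),.18)for u,v in((497,35),(557,25),(580,75),(518,86))]
for Q in(C,C2):
  for c in Q: print(np.round(c[:2],4))
  print('mean',np.mean(Q,0).round(4),[round(float(np.linalg.norm(Q[i]-Q[i-1])),4)for i in range(4)])
print('bin tray rim z=.048 far corners')
A=[at_z(T,tc(u,v,0,300,285,212),.048)for u,v in((150,347),(292,412))]
B=[at_z(T,tc(u,v,0,300,285,212),0)for u,v in((90,482),(225,548))]
for Q in(A,B):
  d=Q[0]-Q[1];print(np.round(Q,4).tolist(),np.linalg.norm(d),np.degrees(np.arctan2(-d[0],d[1])),np.mean(Q,0))
for Q in((C[0],C[1]),(C[3],C[2])): d=Q[0]-Q[1];print('postyaw',np.degrees(np.arctan2(-d[0],d[1])))
# hole/tab each at z from top
print(tri(S,(247.6,177),T,(140.6,246.6)))
o=env.observe();print(o['position'],np.round(o['tool_rot'],3).tolist(),o['ft_force'],o['time_s'])
```

```text
post top corners z=.18
[0.4607 0.2445]
[0.4578 0.1747]
[0.4232 0.1752]
[0.4248 0.244 ]
mean [0.4417 0.2096 0.18  ] [0.0359, 0.0698, 0.0346, 0.0688]
[0.4233 0.2413]
[0.46   0.2412]
[0.4562 0.171 ]
[0.4192 0.1707]
mean [0.4397 0.206  0.18  ] [0.0707, 0.0367, 0.0703, 0.0369]
bin tray rim z=.048 far corners
[[0.5598, -0.1839, 0.048], [0.5277, -0.2566, 0.048]] 0.07949542334638082 -23.765391754529958 [ 0.54374642 -0.22023862  0.048     ]
[[0.4968, -0.1538, 0.0], [0.4635, -0.2253, 0.0]] 0.07890596428496359 -24.9868016292156 [ 0.48015507 -0.18952209  0.        ]
postyaw -2.397305548250448
postyaw -1.3311995829902372
(array([0.46950116, 0.20991578, 0.15142416]), np.float64(0.0009004591257353883))
[0.19468062 0.51437652 0.24832723] [[-0.935, 0.354, 0.0], [0.354, 0.935, 0.0], [-0.0, 0.0, -1.0]] [-0.46950443 -0.05171836 -0.51187813] 1.25
```

```bash
cat >> h.py <<'E'
from scipy.spatial.transform import Rotation as R
def go(p,yaw):
    o=env.observe(); Rt=np.array(o['tool_rot']); y=np.radians(yaw)
    ty=np.array([np.cos(y),np.sin(y),0]); tz=np.array([0,0,-1.]); G=np.c_[np.cross(ty,tz),ty,tz]
    print('shift',np.round(Rt.T@(np.array(p)-o['position']),4),'turn',np.round(R.from_matrix(Rt.T@G).as_rotvec(),4))
def st():
    o=env.observe(); Rt=np.array(o['tool_rot']); print('t',o['time_s'],'pos',np.round(o['position'],4),'yaw',round(float(np.degrees(np.arctan2(Rt[1,1],Rt[0,1]))),2),'tilt',np.round(Rt[:,2],4),'F',np.round(o['ft_force'],1),'w',round(o['grip_width'],4),'gf',round(o['gripper_force'],1))
E
python3 -c "
from h import *
go([.48,-.19,.27],-24.4)"
```

```text
shift [-0.5162 -0.5578 -0.0217] turn [ 0.     -0.      1.6348]
```

```bash
python3 -m pendant '[[1,-0.5162,-0.5578,-0.0217,0,0,1.6348],[1,-0.5162,-0.5578,-0.0217,0,0,1.6348],[1,-0.5162,-0.5578,-0.0217,0,0,1.6348],[1,-0.5162,-0.5578,-0.0217,0,0,1.6348],[1,-0.5162,-0.5578,-0.0217,0,0,1.6348]]' 40; python3 -c "
from h import *
st();go([.48,-.19,.27],-24.4)"
```

```text
time_s: 1.88
position: [0.3123, 0.2231, 0.2575]
tool_rot: [[-0.263, 0.965, 0.001], [0.965, 0.263, 0.0], [-0.0, 0.001, -1.0]]
ft_force: [1.1, -0.2, 0.6]
grip_width: 0.0854
gripper_force: 0.0
t 1.875 pos [0.3123 0.2231 0.2575] yaw 15.23 tilt [ 1.e-03  3.e-04 -1.e+00] F [ 1.1 -0.2  0.6] w 0.0854 gf 0.0
shift [-0.4426  0.0533 -0.0124] turn [ 1.000e-03 -3.000e-04  6.917e-01]
```

```bash
python3 -m pendant '[[1,-0.4426,0.0533,-0.0124,0,0,0.692],[1,-0.4426,0.0533,-0.0124,0,0,0.692],[1,-0.4426,0.0533,-0.0124,0,0,0.692],[1,-0.4426,0.0533,-0.0124,0,0,0.692],[1,-0.4426,0.0533,-0.0124,0,0,0.692]]'|head -1; python3 -c "
from h import *
st();go([.48,-.19,.27],-24.4)"
```

```text
time_s: 2.5
t 2.5 pos [ 0.4315 -0.0661  0.2662] yaw -24.21 tilt [ 8.e-04 -1.e-04 -1.e+00] F [1.  0.8 0.8] w 0.0855 gf 0.0
shift [-0.0931  0.095  -0.0037] turn [ 0.0008 -0.0002  0.0034]
```

```bash
python3 -m pendant '[[1,-0.0931,0.095,-0.0037,0,0,0.003],[1,-0.0931,0.095,-0.0037,0,0,0.003],[1,-0.0931,0.095,-0.0037,0,0,0.003],[1,-0.0931,0.095,0.06,0,0,0.003],[1,-0.0931,0.095,0.06,0,0,0.003]]'|head -1
python3 - <<'E'
from h import *
st();go([.48,-.1905,.150],-24.4)
S=env.get_image('side');cv2.imwrite('pics/side1.png',cv2.resize(S['image'][170:320,230:380],(600,600),interpolation=cv2.INTER_CUBIC))
E
```

```text
time_s: 3.12
t 3.125 pos [ 0.4781 -0.1861  0.2032] yaw -24.25 tilt [-0.007   0.0049 -1.    ] F [ 0.3 -0.5  0.3] w 0.0852 gf 0.0
shift [-0.0033  0.004   0.0531] turn [-0.0084 -0.0016  0.0027]
```

View pics/side1.png

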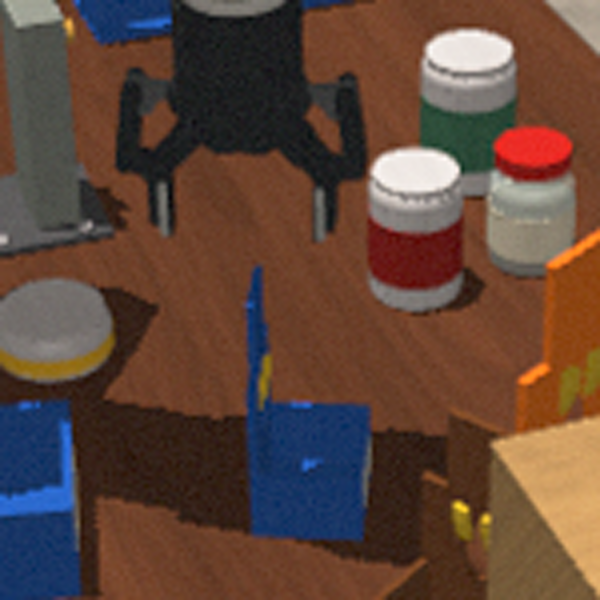

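Run:
```python
from h import *
st();S=env.get_image('side');o=env.observe()
f=lambda p:((proj(S,p)-[230,170])*4).round(1)
p=np.array(o['position']);print('tcp',f(p),'tip',f(p-[0,0,.017]))
y=np.radians(-24.4);ux=np.array([np.cos(y),np.sin(y),0])
b=np.array([.48,-.1905,0])
for x,z in((.0025,0),(.0025,.177),(0,.15),(.07,.048)): print(x,z,f(b+ux*x+[0,0,z]))
T=env.get_image('top')
for c,im in(('side',S),('top',T)):
  print(c,[np.round(d['centre'],1).tolist() for d in env.tip_of(c,'bin_tab')],[np.round(d['centre'],1).tolist() for d in env.tip_of(c,'bin')], proj(im,b+[0,0,.15]),proj(im,b))
```

```text
t 3.175 pos [ 0.4794 -0.1868  0.2058] yaw -24.23 tilt [-0.0025  0.0018 -1.    ] F [ 1.6 -0.4  1.4] w 0.0853 gf 0.0
tcp [246.5 219.7] tip [247.6 243.7]
0.0025 0 [263.4 495.1]
0.0025 0.177 [253.8 265.2]
0 0.15 [251.3 302.1]
0.07 0.048 [366.5 439.2]
side [[269.8, 390.1], [350.4, 279.7], [199.3, 236.8], [293.5, 245.0], [374.1, 237.8]] [[277.5, 445.0], [348.0, 331.1], [292.8, 293.0]] [292.82296055 245.53440929] [294.88284807 293.7313906 ]
top [[301.2, 341.5], [366.7, 168.1], [504.6, 330.6], [398.7, 216.3]] [[305.4, 335.6], [483.4, 327.7], [385.6, 227.0], [354.8, 194.4]] [316.73578864 245.8030067 ] [316.44134545 254.6519325 ]
```

Run:
```python
from h import *
st();go([.4828,-.1918,.148],-24.4)
```

```text
t 3.475 pos [ 0.4803 -0.1878  0.2075] yaw -24.25 tilt [ 0.0023 -0.0016 -1.    ] F [-0.3 -0.4 -0.6] w 0.0853 gf 0.0
shift [-0.0026  0.0038  0.0595] turn [0.0028 0.0005 0.0027]
```

```bash
python3 -m pendant '[[1,-0.0026,0.0038,0.03,0,0,0.003],[1,-0.0026,0.0038,0.059,0,0,0.003],[1,-0.0026,0.0038,0.059,0,0,0.003],[0.3,-0.0026,0.0038,0.059,0,0,0.003],[0.3,-0.0026,0.0038,0.059,0,0,0.003]]' 40; python3 -m pendant '[[0,0,0,0,0,0,0],[0,0,0,0,0,0,0],[0,0,0,0,0,0,0],[0,0,0,0,0,0,0],[0,0,0,0,0,0,0]]' 60; python3 -c "
from h import *
st()"
```

```text
time_s: 4.1
position: [0.4827, -0.1919, 0.1483]
tool_rot: [[0.414, 0.91, 0.002], [0.91, -0.414, -0.001], [-0.0, 0.002, -1.0]]
ft_force: [1.0, -0.8, 0.0]
grip_width: 0.0517
gripper_force: 0.0
time_s: 4.72
position: [0.4821, -0.1915, 0.1469]
tool_rot: [[0.414, 0.91, -0.0], [0.91, -0.414, 0.0], [0.0, -0.0, -1.0]]
ft_force: [-0.5, 0.7, -0.0]
grip_width: 0.0043
gripper_force: 60.6
t 4.725 pos [ 0.4821 -0.1915  0.1469] yaw -24.44 tilt [-3.e-04  2.e-04 -1.e+00] F [-0.5  0.7 -0. ] w 0.0043 gf 60.6
```

```bash
python3 -m pendant '[[0,0,0,-0.03,0,0,0],[0,0,0,-0.08,0,0,0],[0,0,0,-0.13,0,0,0],[0,0,0,-0.16,0,0,0],[0,0,0,-0.16,0,0,0]]' 70; python3 -c "
from h import *
st();go([.52,.205,.30],-2.5)"
```

```text
time_s: 5.35
position: [0.4826, -0.1919, 0.3084]
tool_rot: [[0.414, 0.91, 0.003], [0.91, -0.414, -0.002], [-0.001, 0.004, -1.0]]
ft_force: [0.2, 0.4, -2.8]
grip_width: 0.0039
gripper_force: 68.7
t 5.35 pos [ 0.4826 -0.1919  0.3084] yaw -24.43 tilt [ 0.0033 -0.0023 -1.    ] F [ 0.2  0.4 -2.8] w 0.0039 gf 68.7
shift [ 0.3768 -0.1302  0.0076] turn [ 0.0038  0.0015 -0.3828]
```

Lifted (about 2.8 N). Carrying to a stand-off in front of the stud.

```bash
python3 -m pendant '[[0,0.05,-0.017,0,0,0,-0.06],[0,0.1,-0.035,0,0,0,-0.12],[0,0.15,-0.052,0,0,0,-0.18],[0,0.2,-0.07,0,0,0,-0.24],[0,0.25,-0.087,0,0,0,-0.3]]' | head -2; python3 -c "
from h import *
st();go([.52,.205,.30],-2.5)"
```

```text
time_s: 5.98
position: [0.5059, 0.0737, 0.3049]
t 5.975 pos [0.5059 0.0737 0.3049] yaw -7.14 tilt [-3.3e-03  3.0e-04 -1.0e+00] F [ 0.6  0.1 -1.7] w 0.004 gf 68.7
shift [ 0.132  -0.0023  0.0048] turn [-0.0033 -0.     -0.081 ]
```

```bash
python3 -m pendant '[[0,0.05,-0.001,0,0,0,-0.03],[0,0.1,-0.002,0,0,0,-0.06],[0,0.132,-0.0023,0.0048,0,0,-0.081],[0,0.132,-0.0023,0.0048,0,0,-0.081],[0,0.132,-0.0023,0.0048,0,0,-0.081]]' | head -2; python3 -c "
from h import *
st();go([.515,.2055,.236],-2.5)"
```

```text
time_s: 6.6
position: [0.5206, 0.2027, 0.3008]
t 6.6 pos [0.5206 0.2027 0.3008] yaw -2.63 tilt [-2.3e-03 -7.0e-04 -1.0e+00] F [ 0.4 -0.8 -2. ] w 0.004 gf 68.7
shift [ 0.0026 -0.0055  0.0648] turn [-0.0022  0.0008 -0.0022]
```

```bash
python3 -m pendant '[[0,0.0026,-0.0055,0.03,0,0,-0.002],[0,0.0026,-0.0055,0.0648,0,0,-0.002],[0,0.0026,-0.0055,0.0648,0,0,-0.002],[0,0.0026,-0.0055,0.0648,0,0,-0.002],[0,0.0026,-0.0055,0.0648,0,0,-0.002]]' | head -2
python3 - <<'E'
from h import *
st();S=env.get_image('side');T=env.get_image('top')
f=lambda i,x,y,w,h:cv2.resize(i['image'][y:y+h,x:x+w],(400,600),interpolation=cv2.INTER_CUBIC)
cv2.imwrite('pics/ins1.png',np.hstack([f(S,220,120,80,120),f(T,100,190,80,120)]))
for c in('side','top'):
  for t in('bin','bin_tab','bin_hole','post','post_track'): print(c,t,[(np.round(d['centre'],1).tolist(),round(d['conf'],2)) for d in env.tip_of(c,t) if d['centre'][0]<285 and d['centre'][1]<260])
E
```

```text
time_s: 7.22
position: [0.516, 0.2059, 0.2388]
t 7.225 pos [0.516  0.2059 0.2388] yaw -2.52 tilt [ 2.6e-03  4.0e-04 -1.0e+00] F [-0.2 -0.3 -1.6] w 0.0039 gf 68.7
side bin [([262.1, 192.0], 0.86)]
side bin_tab [([203.0, 238.3], 0.81), ([257.8, 144.8], 0.57)]
side bin_hole [([261.7, 171.1], 0.98)]
side post [([246.6, 220.4], 0.87), ([260.6, 143.9], 0.62)]
side post_track [([242.8, 176.5], 0.73)]
top bin [([153.0, 229.9], 0.62)]
top bin_tab [([126.9, 216.2], 0.64)]
top bin_hole [([145.2, 230.9], 0.9)]
top post [([163.7, 258.5], 0.62)]
top post_track [([140.9, 248.1], 0.97)]
```

View pics/ins1.png

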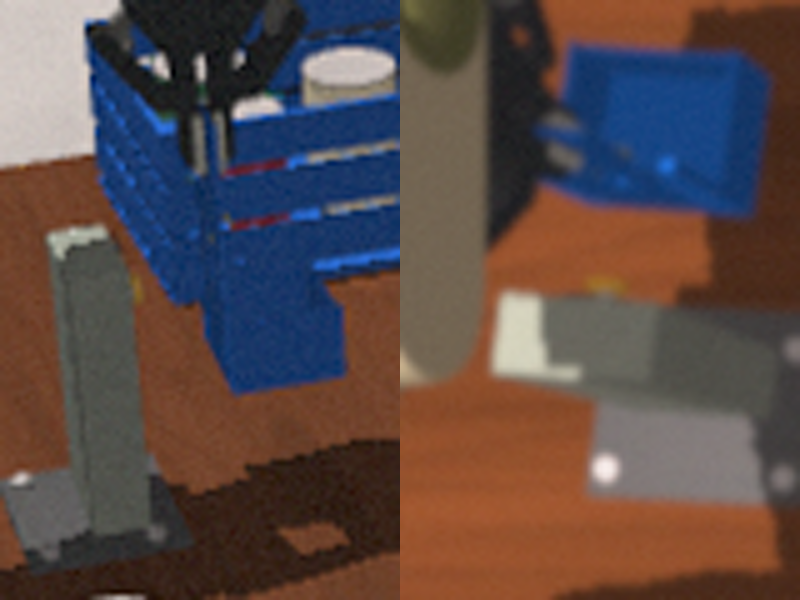

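```bash
cat > stud.py <<'E'
from h import *
S=env.get_image('side');T=env.get_image('top')
tc=lambda u,v,px,py:(px+u/5-.4,py+v/5-.4)
o=env.observe();st()
dz=o['position'][2]-.1469
Q=[at_z(T,tc(u,v,100,190),dz+.048) for u,v in((170,45),(338,52))]
d=Q[0]-Q[1];print('bin far rim',np.round(Q,4).tolist(),np.linalg.norm(d),np.degrees(np.arctan2(-d[0],d[1])),'mid',np.mean(Q,0))
y=np.radians(-2.5);u=np.array([np.cos(y),np.sin(y),0]);v=np.array([-u[1],u[0],0])
print('expected mid by robot',np.array(o['position'])+u*.0675)
def vis(im,P,zs):
    pts=[]
    for x in np.linspace(.0065,.0115,11):
        for r in (np.linspace(.0002,.009,15) if x>.0114 or x<.0066 else [.009]):
            for a in np.linspace(0,2*np.pi,72,endpoint=False):
                pts.append((x,r*np.cos(a),r*np.sin(a)+zs))
    pts=np.array(pts);W=P+pts[:,:1]*u+pts[:,1:2]*v+pts[:,2:]*[0,0,1]
    C=np.array(im['pose'])[:3,3]; Cl=np.array([(C-P)@u,(C-P)@v,C[2]]); ok=[]
    for p in pts:
        t=np.linspace(.001,.12,120)[:,None]; q=p+(Cl-p)*t
        ok.append(not np.any((q[:,0]<0)&(q[:,0]>-.036)&(abs(q[:,1])<.035)&(q[:,2]<.18)))
    pix=np.array([proj(im,w) for w in W[ok]])
    m=np.zeros((1200,1200));c=np.round((pix-np.floor(pix.mean(0))+20)*30).astype(int)
    hull=cv2.convexHull(c);cv2.fillConvexPoly(m,hull,1);ys,xs=np.nonzero(m)
    off=np.floor(pix.mean(0))-20
    return np.array([xs.mean(),ys.mean()])/30+off, len(xs)/900
for name,im,P,roi in(('side',S,np.array([.4397,.2060,0])+u*.018,(240,168,14,18)),('top',T,np.array([.4417,.2096,0])+u*.018,(132,240,18,10))):
    I=cv2.imread(f'pics/{name}0.png').astype(float);x0,y0,w,h=roi
    c=I[y0:y0+h,x0:x0+w]; w_=np.clip(c[...,2]-c[...,0]-(60 if name=='side' else 105),0,None)
    # yellow = R&G high, B low
    w_=np.clip(c[...,1]-c[...,0]-25,0,None)*(c[...,2]>110)*(c[...,1]>.62*c[...,2])
    Y,X=np.mgrid[y0:y0+h,x0:x0+w]; print(name,'P',P,'yellow centroid',(w_*X).sum()/w_.sum(),(w_*Y).sum()/w_.sum(),'n',(w_>0).sum())
    for zs in(.148,.152,.156,.160,.164,.168,.172): print(zs,np.round(vis(im,P,zs)[0],2),round(vis(im,P,zs)[1],1))
E
python3 stud.py
```

```text
t 7.925 pos [0.5154 0.2061 0.2373] yaw -2.49 tilt [-1.e-04 -0.e+00 -1.e+00] F [-0.1  0.3 -2.4] w 0.0043 gf 68.7
bin far rim [[0.5844, 0.2419, 0.1384], [0.5829, 0.1631, 0.1384]] 0.07881718375880183 -1.1116225063664698 mid [0.58366077 0.20250417 0.13841226]
expected mid by robot [0.58285194 0.20313769 0.23731226]
side P [0.45768287 0.20521485 0.        ] yellow centroid 246.9371727748691 176.4869109947644 n 17
0.148 [247.15 178.98] 13.9
0.152 [247.04 177.78] 13.9
0.156 [246.89 176.53] 14.5
0.16 [246.75 175.31] 14.8
0.164 [246.64 174.09] 15.0
0.168 [246.53 172.88] 15.1
0.172 [246.42 171.66] 15.2
top P [0.45968287 0.20881485 0.        ] yellow centroid 140.24584178498986 246.30993914807303 n 45
0.148 [141.83 247.  ] 25.2
0.152 [141.16 246.73] 25.4
0.156 [140.49 246.46] 25.6
0.16 [139.81 246.19] 25.9
0.164 [139.12 245.91] 26.1
0.168 [138.43 245.64] 26.3
0.172 [137.73 245.36] 26.6
```

```bash
python3 -m pendant '[[0,0.001,-0.015,0,0,0,0],[0,0.001,-0.03,0,0,0,0],[0,0.001,-0.036,0,0,0,0],[0,0.001,-0.036,0,0,0,0],[0,0.001,-0.036,0,0,0,0]]' | head -2
python3 - <<'E'
from h import *
st();S=env.get_image('side');T=env.get_image('top')
f=lambda i,x,y,w,h:cv2.resize(i['image'][y:y+h,x:x+w],(400,600),interpolation=cv2.INTER_CUBIC)
cv2.imwrite('pics/ins2.png',np.hstack([f(S,230,135,50,75),f(T,105,195,50,75)]))
E
```

```text
time_s: 8.55
position: [0.4798, 0.2086, 0.2374]
t 8.55 pos [0.4798 0.2086 0.2374] yaw -2.49 tilt [ 4.e-04  0.e+00 -1.e+00] F [-0.2 -0.2 -2.8] w 0.0043 gf 68.7
```

View pics/ins2.png

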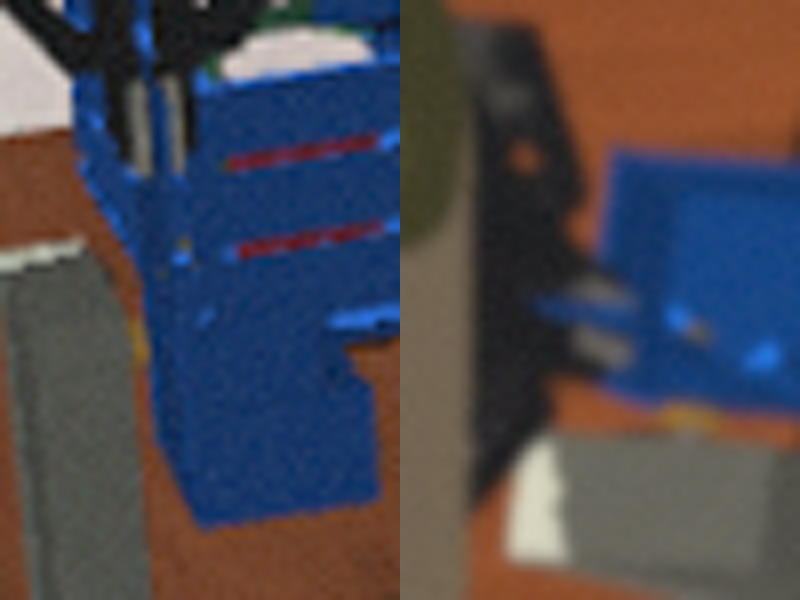

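The plate is ~6 mm short of the stud head (side 138,335 in the crop) and laterally in line. Advancing gently.

```bash
python3 -m pendant '[[0,0,-0.004,0,0,0,0],[0,0,-0.007,0,0,0,0],[0,0,-0.008,0,0,0,0],[0,0,-0.008,0,0,0,0]]' | sed -n '1,2p;4p'; python3 -c "
from h import *
st()"
```

```text
time_s: 9.15
position: [0.4717, 0.209, 0.2374]
ft_force: [0.9, 0.2, -3.1]
t 9.15 pos [0.4717 0.209  0.2374] yaw -2.49 tilt [ 8.e-04  1.e-04 -1.e+00] F [ 0.9  0.2 -3.1] w 0.004 gf 68.5
```

```bash
python3 -m pendant '[[0,0,-0.001,0,0,0,0],[0,0,-0.002,0,0,0,0],[0,0,-0.002,0,0,0,0],[0,0,-0.002,0,0,0,0]]' | sed -n '1,2p;4p'; python3 -c "
from h import *
st()"
```

```text
time_s: 9.65
position: [0.4701, 0.2091, 0.2375]
ft_force: [5.2, 0.3, -4.2]
t 9.65 pos [0.4701 0.2091 0.2375] yaw -2.5 tilt [ 1.8e-03  3.0e-04 -1.0e+00] F [ 5.2  0.3 -4.2] w 0.0039 gf 68.2
```

```bash
python3 -c "
from h import *
o=env.observe();print(np.round(o['wrist_torque'],3))"; python3 -m pendant '[[0,0,0.002,0,0,0,0],[0,0,0.004,0,0,0,0],[0,0,0.004,0,0,0,0],[0,0,0.004,0,0,0,0]]' | sed -n '1,2p;4p'
python3 - <<'E'
from h import *
o=env.observe();st();print(np.round(o['wrist_torque'],3))
T=[];
S=env.get_image('side');T=env.get_image('top')
for c,im in(('side',S),('top',T)):
  P=np.array(o['position']);h=P-[.0025,0,.0809]
  print(c,'hole exp',proj(im,h),'foot exp',proj(im,h-[0,0,.066]),'tab',proj(im,h+[0,0,.084]))
  for t in('bin','bin_tab','bin_hole','post_track'): print(c,t,[(np.round(d['centre'],1).tolist(),round(d['conf'],2)) for d in env.tip_of(c,t) if d['centre'][0]<285 and d['centre'][1]<260])
f=lambda i,x,y,w,h:cv2.resize(i['image'][y:y+h,x:x+w],(400,600),interpolation=cv2.INTER_CUBIC)
cv2.imwrite('pics/ins3.png',np.hstack([f(S,230,150,40,60),f(T,120,205,40,60)]))
E
```

```text
[ 0.161 -1.211  0.041]
time_s: 10.15
position: [0.4732, 0.2089, 0.2372]
ft_force: [-0.1, -0.3, -3.2]
t 10.15 pos [0.4732 0.2089 0.2372] yaw -2.49 tilt [-1.e-03 -2.e-04 -1.e+00] F [-0.1 -0.3 -3.2] w 0.0041 gf 68.8
[ 0.031  0.028 -0.042]
side hole exp [247.79327875 175.63909556] foot exp [249.4840399  195.14535291] tab [245.53685582 149.6068164 ]
side bin [([247.6, 194.0], 0.79)]
side bin_tab [([243.5, 147.4], 0.69), ([201.8, 236.7], 0.57)]
side bin_hole [([250.1, 173.5], 0.74)]
side post_track [([243.3, 178.1], 0.91)]
top hole exp [140.34096422 245.57616839] foot exp [150.85183059 249.8249308 ] tab [124.8355143 239.3084669]
top bin [([149.6, 247.7], 0.83)]
top bin_tab [([137.0, 249.7], 0.61), ([123.8, 239.2], 0.59)]
top bin_hole [([144.4, 248.4], 0.71), ([243.7, 184.2], 0.49)]
top post_track [([141.3, 249.5], 0.9), ([243.6, 183.9], 0.4)]
```

View pics/ins3.png

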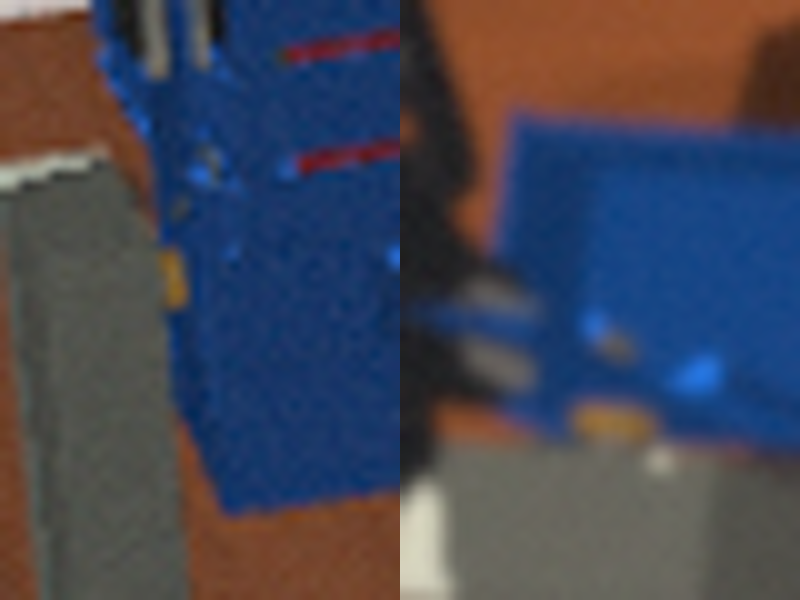

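```bash
cat > avg.py <<'E'
from h import *
a=[]
for i in range(10):
    env.get_image('top');o=env.observe();a.append(np.r_[o['ft_force'],o['wrist_torque'],o['position']])
a=np.array(a);print(np.round(a.mean(0),4).tolist(),'sd',np.round(a.std(0)[:6],3))
E
python3 avg.py; python3 -m pendant '[[0,0,-0.002,0,0,0,0],[0,0,-0.004,0,0,0,0],[0,0,-0.004,0,0,0,0],[0,0,-0.004,0,0,0,0]]' | sed -n '1,2p;4p'; python3 avg.py
```

```text
[-0.3302, 0.0095, -1.8154, 0.0096, 0.0343, -0.0014, 0.4735, 0.2089, 0.2373] sd [0.533 0.426 0.285 0.041 0.028 0.031]
time_s: 11.65
position: [0.4701, 0.2091, 0.2375]
ft_force: [4.6, 0.5, -4.2]
[5.2713, 0.5549, -3.9149, 0.1601, -1.2191, 0.0184, 0.4701, 0.2091, 0.2375] sd [0.462 0.447 0.3   0.036 0.02  0.023]
```

Run:
```python
from h import *
S=env.get_image('side');T=env.get_image('top')
y=np.radians(-2.5);u=np.array([np.cos(y),np.sin(y),0]);v=np.array([-u[1],u[0],0])
P=np.array([.4732,.2089,.2372-.1469])-.0025*u
for dz in(0,.004): print('foot corner side exp',proj(S,P-.04*v+[0,0,dz]),'front',proj(S,P-.04*v+.07*u+[0,0,dz]))
print('obs (252.4,201.0)')
print('far rim left top exp',proj(T,P+.04*v+.07*u+[0,0,.048]),'obs',(120+11.0-.45,205+11.0-.45))
# ins1 / ins2
for p,q in(((.516,.2059,.2388),'ins1 obs back (266.6,198.0) front(288.6,194.4)'),((.4798,.2086,.2374),'ins2 obs back (255.3,200.4) front (276.7,197.4)')):
    P=np.array(p)-[0,0,.1469]-.0025*u; print(proj(S,P-.04*v),proj(S,P-.04*v+.07*u),q)
# post in side: top corners exp using top-camera P
P=np.array([.4597,.2088,0])
for a,b,z in((0,-.035,.18),(-.036,-.035,.18),(0,.035,.18),(0,-.035,.003)): print('post',proj(S,P+a*u+b*v+[0,0,z]))
print('side0 obs (245.6,174.6),(233.2,176.8),(241.0,164.6)')
```

```text
foot corner side exp [252.3254005  201.17929599] front [275.01792514 197.46152695]
foot corner side exp [252.22664225 200.00623497] front [274.94841336 196.2949101 ]
obs (252.4,201.0)
far rim left top exp [130.18388568 216.04632658] obs (130.55, 215.55)
[266.33681919 198.59779804] [288.78999353 194.92192796] ins1 obs back (266.6,198.0) front(288.6,194.4)
[254.48172284 200.76864565] [277.13525793 197.0578053 ] ins2 obs back (255.3,200.4) front (276.7,197.4)
post [246.03249737 174.07869916]
post [233.82155243 175.93677975]
post [241.18538264 164.18999158]
post [250.61924688 225.9802846 ]
side0 obs (245.6,174.6),(233.2,176.8),(241.0,164.6)
```

```bash
python3 -m pendant '[[0,0,0.003,0,0,0,0],[0,-0.0008,0.003,0.0025,0,0,0],[0,-0.0008,0.001,0.0025,0,0,0],[0,-0.0008,0,0.0025,0,0,0],[0,-0.0008,0,0.0025,0,0,0]]' | sed -n '1,2p;4p'; python3 avg.py
```

```text
time_s: 12.88
position: [0.4697, 0.2082, 0.2348]
ft_force: [4.9, -0.1, -5.7]
[5.0104, 0.3055, -6.3497, 0.0153, -1.223, -0.0059, 0.4697, 0.2082, 0.2348] sd [0.508 0.418 0.397 0.013 0.031 0.036]
```

```bash
python3 -m pendant '[[0,0,0.003,0,0,0,0],[0,0,0.003,0.0025,0,0,0],[0,0,0.001,0.0025,0,0,0],[0,0,0,0.0025,0,0,0],[0,0,0,0.0025,0,0,0]]' | sed -n '1,2p;4p'; python3 avg.py
```

```text
time_s: 14.0
position: [0.4693, 0.2083, 0.2324]
ft_force: [-0.6, 0.3, -1.9]
[-0.1377, -0.0752, -2.3196, 0.0014, 0.022, 0.011, 0.4695, 0.2083, 0.2324] sd [0.386 0.446 0.453 0.02  0.02  0.034]
```

Force free now, so the head has entered the opening. Advancing further.

```bash
python3 -m pendant '[[0,0,-0.002,0,0,0,0],[0,0,-0.004,0,0,0,0],[0,0,-0.005,0,0,0,0],[0,0,-0.005,0,0,0,0]]' | sed -n '1,2p;4p'; python3 avg.py
```

```text
time_s: 15.0
position: [0.4644, 0.2085, 0.2324]
ft_force: [0.4, -0.3, -2.7]
[-0.0665, 0.1672, -2.0129, 0.0104, 0.0342, -0.0127, 0.4645, 0.2085, 0.2323] sd [0.479 0.683 0.52  0.028 0.034 0.04 ]
```

Past the head face by ~9 mm with no force. Closing the last 2–3 mm onto the upright.

```bash
python3 -m pendant '[[0,0,-0.001,0,0,0,0],[0,0,-0.002,0,0,0,0],[0,0,-0.003,0,0,0,0],[0,0,-0.003,0,0,0,0]]' | sed -n '1,2p;4p'; python3 avg.py
```

```text
time_s: 16.0
position: [0.4614, 0.2086, 0.2324]
ft_force: [0.9, 0.2, -1.9]
[-0.1541, 0.0802, -2.1145, 0.0051, 0.0379, 0.0019, 0.4615, 0.2086, 0.2323] sd [0.445 0.349 0.565 0.031 0.023 0.031]
```

```bash
python3 -m pendant '[[0,0,-0.001,0,0,0,0],[0,0,-0.0015,0,0,0,0],[0,0,-0.0015,0,0,0,0],[0,0,-0.0015,0,0,0,0]]' | sed -n '1,2p;4p'; python3 avg.py
```

```text
time_s: 17.0
position: [0.4607, 0.2087, 0.2324]
ft_force: [5.2, 0.7, -4.4]
[5.1076, -0.1608, -5.343, 0.1072, -1.0417, 0.1433, 0.4607, 0.2087, 0.2324] sd [0.517 0.663 0.648 0.033 0.025 0.024]
```

Contact with the upright at ~5 N (moment says the −y edge touches first, so a small yaw correction). Now pulling down.

```bash
python3 -m pendant '[[0,0,0.0003,0,0,0,-0.008],[0,0,0.0003,0.004,0,0,-0.008],[0,0,0.0003,0.008,0,0,-0.008],[0,0,0.0003,0.01,0,0,-0.008],[0,0,0.0003,0.01,0,0,-0.008]]' | sed -n '1,2p;4p'; python3 avg.py
```

```text
time_s: 18.12
position: [0.4606, 0.2086, 0.2222]
ft_force: [6.0, -0.8, -1.7]
[5.4532, -0.4385, -1.6282, -0.1093, -1.0599, 0.1775, 0.4606, 0.2086, 0.2222] sd [0.423 0.471 0.375 0.038 0.024 0.028]
```

```bash
python3 -m pendant '[[0,0,0,0.003,0,0,-0.005],[0,0,0,0.006,0,0,-0.005],[0,0,0,0.008,0,0,-0.005],[0,0,0,0.008,0,0,-0.005]]' | sed -n '1,2p;4p'; python3 avg.py
```

```text
time_s: 19.12
position: [0.4607, 0.209, 0.2148]
ft_force: [4.2, 0.5, 4.3]
[4.4527, 1.0495, 5.2629, 0.2691, -0.7588, 0.0263, 0.4607, 0.209, 0.2149] sd [0.572 0.457 0.52  0.027 0.039 0.028]
```

```bash
python3 -m pendant '[[0,0,0,0.002,0,0,0],[0,0,0,0.004,0,0,0],[0,0,0,0.005,0,0,0],[0,0,0,0.005,0,0,0]]' | sed -n '1,2p;4p'; python3 avg.py
```

```text
time_s: 20.12
position: [0.4607, 0.2092, 0.2106]
ft_force: [3.4, 1.2, 10.5]
[3.1944, 1.4979, 10.335, 0.3521, -0.4209, 0.0312, 0.4607, 0.2092, 0.2105] sd [0.577 0.509 0.469 0.02  0.036 0.027]
```

```bash
python3 -m pendant '[[0,0,0,0.001,0,0,0],[0,0,0,0.002,0,0,0],[0,0,0,0.003,0,0,0],[0,0,0,0.003,0,0,0]]' | sed -n '1,2p;4p'; python3 -c "
from h import *
st()"
```

```text
time_s: 21.12
position: [0.4608, 0.2091, 0.2077]
ft_force: [2.6, 1.1, 12.3]
t 21.125 pos [0.4608 0.2091 0.2077] yaw -1.75 tilt [ 0.0028  0.0014 -1.    ] F [ 2.6  1.1 12.3] w 0.0042 gf 71.4
```

```bash
python3 -m pendant '[[0,0,0,0.001,0,0,0],[0,0,0,0.002,0,0,0],[0,0,0,0.002,0,0,0]]' | sed -n '1,2p;4p'; python3 -c "
from h import *
st()"
```

```text
time_s: 21.5
position: [0.4608, 0.2091, 0.2069]
ft_force: [-0.1, 0.2, 21.6]
t 21.5 pos [0.4608 0.2091 0.2069] yaw -1.74 tilt [ 0.004   0.0015 -1.    ] F [-0.1  0.2 21.6] w 0.0039 gf 73.0
```

End stop reached (force jumped 12→22 N over 0.8 mm). Relaxing and releasing.

```bash
python3 -m pendant '[[0,0,0,-0.001,0,0,0],[0,0,0,-0.001,0,0,0],[0.4,0,0,-0.001,0,0,0],[0.5,0,0,-0.001,0,0,0],[0.5,0,0,-0.001,0,0,0]]' | sed -n '1,2p;4,6p'; python3 -m pendant '[[0.5,0,0,-0.02,0,0,0],[0.5,0,0,-0.06,0,0,0],[0.5,0,0,-0.1,0,0,0],[0.5,0,0,-0.15,0,0,0],[0.5,0,0,-0.15,0,0,0]]' | sed -n '1,2p;4,6p'
python3 - <<'E'
from h import *
S=env.get_image('side');T=env.get_image('top')
f=lambda i,x,y,w,h:cv2.resize(i['image'][y:y+h,x:x+w],(400,600),interpolation=cv2.INTER_CUBIC)
cv2.imwrite('pics/end.png',np.hstack([f(S,220,130,80,120),f(T,100,190,80,120)]))
E
```

```text
time_s: 22.12
position: [0.4598, 0.2087, 0.2048]
ft_force: [0.0, -0.1, -0.7]
grip_width: 0.0427
gripper_force: 0.0
time_s: 22.75
position: [0.4608, 0.2089, 0.3585]
ft_force: [-0.3, 0.5, -1.6]
grip_width: 0.0427
gripper_force: 0.0
```

View pics/end.png

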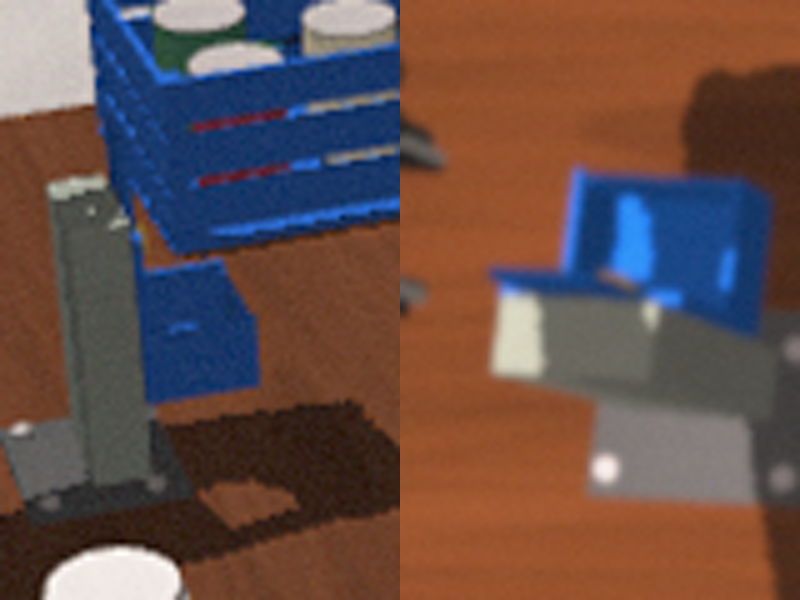

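The bin hangs flat and square against the upright (side crop tray at 200,330; top crop tray at 665,250), and the gripper is clear. Handing in.

```bash
python3 -c "
from rig import env
print(env.close_job())"
```

```text
the job is handed in; nothing more can be done
None
```

The small blue bin hangs let go on the stud, flat and square against the upright, and the job is handed in; I pulled it down until the force jumped from 12 to 22 N at the end stop, but the stud's draw-out was not measured directly and no verdict came back.

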